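# Touch off a clamped cabinet door, then set the plug in its hinge bore

## Task

The cabinet door is clamped on the jig board a little off true. Take the larger aluminium plug by its square head and, to find the door, touch the side of its round shank lightly against the door's edge and hold it there about half a second at each of the three steel strips in turn: the front long edge at the left strip (A), the same edge at the right strip (B), then the right-hand end edge (C). Then set the plug gently upright in the open hinge bore, fully home, let go of it, and leave everything else where it lies.

Things in the scene. Friction and masses are not known exactly. Their poses are not given: they have to be found in the camera images.
- board: Pale wooden jig board fixed to the bench, 250 mm (its x) by 330 mm (its y), 18 mm thick; origin at the centre of its underside, x away from the robot, y to the left, z up. A dark cherry cabinet door lies rigidly clamped on it.
- door_nominal (a point): Where the centre of the door's top face would be if the door lay true (over the board's centre, 38 mm above the bench). The door's own pose is not measured: it is clamped up to 10 mm off this in x and in y and turned up to 0.05 rad. Door: 150 mm (x) by 220 mm (y) by 20 mm; in its own frame the front edge is x = -75 mm and the right-hand end edge y = -110 mm. Its edges are hard.
- bore_nominal (a point): Where the centre of the open bore's mouth would be if the door lay true: x = +52, y = +70 mm from the door's centre, in the door's frame; the real bore is off as the door is. Bore 35 mm across, 1.5 mm chamfer, 12.5 mm deep (floor 25.5 mm above the bench). The bore at y = -70 mm already carries a hinge, 15 mm high.
- clamp_nominal (a point): Low strap clamp at the door's left end, near this point; another is at the middle of the far edge. They stand up to 24 mm above the door and are fixed to it.
- strip_a (a point): Strip A: bare steel strip flush in the board's top (18 mm above the bench), in front of the door's front edge, to the left; board frame x = -106, y = 75 mm. Touch the edge within 25 mm of its y, pushing towards board +x, the plug's foot 3 to 12 mm above the board. A touch of 1 to 20 N counts; more than 25 N spoils the edge.
- strip_b (a point): Strip B, like A but to the right; board frame x = -106, y = -75 mm. Touch the front edge within 25 mm of its y.
- strip_c (a point): Strip C, in the board's top beyond the door's right-hand end edge; board frame x = -30, y = -136 mm. Touch the end edge within 25 mm of its x, pushing towards board +y, the plug's foot 3 to 12 mm above the board.
- plug_grip (a point): The larger plug, aluminium, 78 mm tall, 130 g give or take, standing upright on the bench on the right: a round shank 33 mm in diameter and 34 mm tall with a 24 mm square head 44 mm tall on top, faces along its x and y. This point is on its axis, in the head, 60 mm above its foot: grip here across two faces.
- plug_foot (a point): Centre of the larger plug's underside, on its axis (1.5 mm bevel on the foot). Fully home it stands 25.5 mm above the bench.
- plug: The larger plug; origin at the centre of its underside, z up along its axis.
- small_plug: A similar plug but with a thinner shank, 25 mm in diameter, also standing on the right; origin at the centre of its underside. Not needed: leave it.
- spare_hinge: Loose steel hinge, 75 mm by 52 mm by 15 mm, lying on top of the door near its middle; origin under the centre of its cup. Leave it.
- driver: Screwdriver lying on the bench at the right, beyond the plugs. Leave it.
- glue: White glue bottle, 50 mm across, 130 mm tall, standing at the left. Leave it.
- pvc_elbow: White plastic pipe elbow, 42 mm tall, lying at the left. Leave it.
- pull_knob: Small brass cabinet knob, 30 mm tall, standing at the left. Leave it.
Not all that is in view belongs to the job. What is shaped like the plug but orange or purple is not meant.

How it is judged (in metres and radians):
On the way, in this order (a step that is already met when the one before it is completed fails the run):
1. the larger plug's shank is held lightly against the front edge of the door at strip A (contact force between door and plug between 1 and 20 N and x of plug_foot in the frame of board between -0.13 and -0.07 m and y of plug_foot in the frame of board between 0.045 and 0.105 m and z of plug_foot in the frame of board between 0.018 and 0.035 m), for 0.25 s.
2. then lightly against the front edge at strip B (contact force between door and plug between 1 and 20 N and x of plug_foot in the frame of board between -0.13 and -0.07 m and y of plug_foot in the frame of board between -0.105 and -0.045 m and z of plug_foot in the frame of board between 0.018 and 0.035 m), for 0.25 s.
3. then lightly against the right-hand end edge at strip C (contact force between door and plug between 1 and 20 N and x of plug_foot in the frame of board between -0.06 and 0 m and y of plug_foot in the frame of board between -0.16 and -0.105 m and z of plug_foot in the frame of board between 0.018 and 0.035 m), for 0.25 s.
At the end, for the whole second after the job is handed in: The larger plug stands upright (within 0.06 rad), at rest and released in the open hinge bore, its foot within 2 mm of the bore's floor (z of plug_foot in the frame of board between 0.022 and 0.0275 m and horizontal distance between plug_foot and bore_nominal below 0.022 m and angle between plug's own z axis and vertical below 0.06 rad and linear speed of plug below 0.02 m/s and contact force between the fingers and plug below 0.1 N); the robot touches nothing.
It fails at once if the plug and the door press on each other with more than 25 N (contact force between door and plug above 25 N).
It fails at once if the fingers press on the door or what is fixed to it with more than 25 N (contact force between the fingers and door above 25 N).
It fails at once if one of the other loose things (smaller plug, loose hinge, screwdriver, glue bottle, pipe elbow, brass knob) is moved more than 25 mm (distance of any of small_plug, spare_hinge, driver, glue, pvc_elbow, pull_knob from where it was at the start of the episode above 0.025 m).
It also fails if it takes over 72 s, if anything falls off the work surface, if the arm or the gripper's body presses on something with over 40 N, if the wrist force passes 120 N, or if a joint passes its speed limit or range.

## Robot

A 7-joint arm with a two-finger parallel gripper is mounted at the origin on the work surface. World frame = base frame: x ahead of the robot, y to its left, z up, the work surface at z = 0. Lengths are in m, angles in degrees, forces in N, time in s.
With the tool pointing down it reaches from about 0.4 to 0.85 m from the base axis. Payload 4.5 kg.
Tool frame: the origin (TCP) lies on the mounting face of the last link; the fingertips stand 173 mm ahead of it and the grasp point (between the pads) lies 155 mm ahead of it (r.tcp_to_grasp is the distance from the TCP to the grasp point, in m); z points along the fingers, y is the line along which they close (so a half turn about z gives the same grasp; the last joint's range is limited). The gripper opens to 85 mm and grips with 20 to 120 N. Pads are 22 mm wide; open, the fingers measure 114 mm over their backs; the gripper's body (76 mm by 85 mm) begins 54 mm behind the grasp point. The pads swing forward as they close: fully open they stand 13 mm farther back than shut.
Start: joints at [66.738, 39.483, -11.15, 89.685, 9.013, 51.709, -12.324], TCP at [0.266, -0.566, 0.405] pointing down, gripper open.
Joint ranges: [-172.22, 172.22], [-26.19, 119.32], [-84.43, 86.54], [7.71, 146.69], [-57.33, 237.33], [2.42, 119.75], [-152.13, 152.13]. Speed limits (degrees/s): [147.25, 147.25, 180, 180, 180, 180, 180].

## Interface

Orientations are given as a 3x3 rotation matrix whose columns are the frame's x, y, z axes.
In Python, from bench import r gives the robot as it stands.
- The arm moves only by the shell command python3 -m pendant 'ROWS' [OPENING]. ROWS is JSON, a list of rows, each an object with "travel": the shift along the world's x, y, z scaled (see below), a list of three; "yaw": the turn about the world's z scaled (see below). A call has 1 to 12 rows; each row shifts and turns the commanded pose from where the row before left it; what a row does not reach is not made up. The controller multiplies each number of a shift by 0.15 m and each number of a turn by 120 degrees. A row lasts 1/8 s, in which the tool goes at most 62.5 mm and 10.7 degrees, less where a joint would pass 70% of its speed; a pose out of reach is approached as far as the arm can. A call with a number of a shift or a turn outside -1 to 1 is refused whole. A call with a gripper value outside its range is refused whole. OPENING is the opening, from 0 (shut) to 1 (fully open), set as the call begins (- or left out, the last holds). The fingers move at their own pace and stop on an object; the grip force is fixed at half the most. Time passes only in rows, so rows that do not move let the fingers close. It gives the time, the measured TCP pose, the force, the opening and the grip force at its end, in the units of the state.
- r.state(): the state, without advancing time (a new reading comes with each control period).
- r.capture(name): name is "side" or "top" or "wrist"; returns a dict with "img" (480x640x3 uint8, blue, green, red), "depth" (480x640 float32, m along the optical axis (not along the pixel's ray), 0 where there is no reading), "intrinsics" (3x3 intrinsics, pixels), "eye" and "rotation" of the camera in the world. Camera axes: x right, y down, z forward; pixel columns grow to the right and rows downward; lengths in m; the calibration is good to about 2 mm. A picture is of the moment at which its call begins.
- r.hand_in(): hands the job in; it is judged then, once.
Trained networks look in a picture, given as the dict that the camera call returned (one of the last four; its "shot" number tells which), for a name from the list of things; names that differ only in an ending like _2 or _b are one class to them, and where a whole thing is asked for, a point or a joint stands for the part that bears it (a point fixed in the world has none). Each returns a list of dicts, best first, with "conf" (0 to 1); they miss things now and then, are a little off and sometimes report something else, mostly with a low value. They report only what shows in the picture. A call takes as long as a camera call. They do not tell look-alikes from the thing itself.
- r.masks_of(label, picture): "region" (480x640 bool, what is visible of it).
- r.tip_of(label, picture): "xyz" ([x, y, z] in m, in the coordinates of the camera as it stood for that picture, good to about 4 mm: a listed point, or the origin of a listed thing).
The state is a dict: "t": time; "joint_positions": joint angles; "qvel": joint speeds; "effort": joint torques, N m; "tcp_pos": TCP position; "eef_rot": TCP orientation; "ft_force": force on the tool from outside, world axes, zero at the start; "ft_torque": the same for the moment, N m; "width": opening from 0.0 (shut) to 1.0 (fully open); "finger_force": force on a finger pad.
Only numpy, scipy, OpenCV 4.12 (cv2) and the standard library are available. Lean on these libraries where they do the work, as an engineer would, in place of code of your own. Each camera call takes 0.05 s, during which the arm holds its last target. There are 200 camera calls.

## Working session

There is one attempt and no reset: what is moved stays moved. The work goes in short steps, Python scripts to look and compute and a shell command to move; the robot and the scene stay as the last step left them, time stands still between calls to the robot, and variables do not carry over. Pictures are saved under pics/ and viewed, at most 10 in all, crops included, and the job is handed in when it is done.

```bash
mkdir -p pics; ls; cat > h.py <<'E'
from bench import r
import numpy as np, cv2
def W(c,p): return np.array(c["rotation"])@np.array(p)+np.array(c["eye"])
def cloud(c):
    d=c["depth"];K=np.array(c["intrinsics"]);v,u=np.indices(d.shape)
    P=np.stack([(u-K[0,2])/K[0,0]*d,(v-K[1,2])/K[1,1]*d,d],-1)
    P=P@np.array(c["rotation"]).T+np.array(c["eye"]);P[d==0]=np.nan
    return P
E
python3 - <<'E'
from h import *
np.set_printoptions(precision=4,suppress=True)
s=r.state();print(s)
for n in ["top","side"]:
    c=r.capture(n);cv2.imwrite(f"pics/{n}0.png",c["img"]);print(n,c["eye"])
    for l in ["board","door_nominal","bore_nominal","strip_a","strip_b","strip_c","plug_grip","plug_foot","small_plug"]:
        print(l,[(round(x["conf"],2),W(c,x["xyz"])) for x in r.tip_of(l,c)][:3])
E
```

```text
pics
{'t': 0.0, 'joint_positions': array([ 66.7369,  39.5319, -11.1464,  89.7464,   9.0129,  51.709 ,
       -12.3235]), 'qvel': array([-0.015 , -0.0203, -0.0124,  0.1072,  0.02  , -0.0839, -0.122 ]), 'effort': array([  0.0011, -53.9619,  -1.2666, -15.8549,   0.0091,   0.0095,
         0.    ]), 'tcp_pos': array([ 0.2659, -0.5652,  0.4039]), 'eef_rot': array([[ 0.9048,  0.4259, -0.0009],
       [ 0.4259, -0.9048,  0.0016],
       [-0.0001, -0.0018, -1.    ]]), 'ft_force': array([-0.0221,  0.2567,  0.0695]), 'ft_torque': array([-0.046 , -0.0031, -0.0297]), 'finger_force': 0.0, 'width': 1.003820452716829}
top [0.4522 0.0478 1.0283]
board []
door_nominal []
bore_nominal [(0.71, array([0.6274, 0.1516, 0.0369])), (0.22, array([0.6549, 0.4211, 0.0011]))]
strip_a [(0.9, array([ 0.4925, -0.0102,  0.0215])), (0.85, array([ 0.5724, -0.0592,  0.0204])), (0.74, array([0.4735, 0.1384, 0.018 ]))]
strip_b [(0.9, array([ 0.4925, -0.0102,  0.0215])), (0.85, array([ 0.5724, -0.0592,  0.0204])), (0.74, array([0.4735, 0.1384, 0.018 ]))]
strip_c [(0.9, array([ 0.4925, -0.0102,  0.0215])), (0.85, array([ 
[... 616 characters left out ...]
, array([ 0.4901, -0.0171,  0.0208])), (0.56, array([ 0.5671, -0.0592,  0.0167]))]
strip_b [(0.84, array([0.4679, 0.1353, 0.0177])), (0.64, array([ 0.4901, -0.0171,  0.0208])), (0.56, array([ 0.5671, -0.0592,  0.0167]))]
strip_c [(0.84, array([0.4679, 0.1353, 0.0177])), (0.64, array([ 0.4901, -0.0171,  0.0208])), (0.56, array([ 0.5671, -0.0592,  0.0167]))]
plug_grip [(0.95, array([ 0.4627, -0.1982,  0.0592])), (0.82, array([ 0.4661, -0.2709,  0.0605])), (0.78, array([ 0.3754, -0.1951,  0.0584]))]
plug_foot [(0.78, array([ 0.4608, -0.2004, -0.0023])), (0.77, array([ 0.3727, -0.1914,  0.0006])), (0.68, array([ 0.4684, -0.2733,  0.0008]))]
small_plug [(0.75, array([ 0.5389, -0.3005,  0.0032]))]
```

View pics/top0.png

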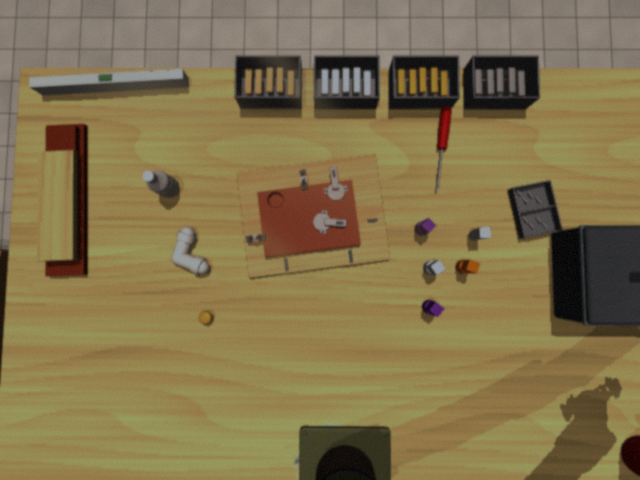

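View pics/side0.png

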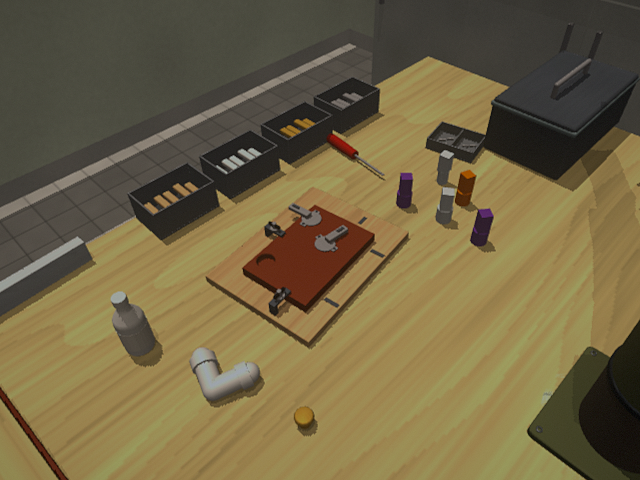

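Top view: the larger grey plug is at about px (433,267), the small one at (484,233), and the purple and orange ones are decoys. The board is yawed about +8°, with the bore at (275,200). I'll move over the plug.

```bash
python3 -m pendant '[{"travel":[0.16,0.3,0]},{"travel":[0.16,0.3,0]},{"travel":[0.16,0.3,0]},{"travel":[0.16,0.3,0]},{"travel":[0.16,0.3,0]},{"travel":[0.16,0.3,0]},{"travel":[0.16,0.3,0]},{"travel":[0.12,0.28,0]},{"travel":[0,0,0]}]' 1
python3 - <<'E'
from h import *
np.set_printoptions(precision=4,suppress=True)
s=r.state();print(s["tcp_pos"],s["eef_rot"])
c=r.capture("wrist");cv2.imwrite("pics/w1.png",c["img"]);print(c["eye"],c["rotation"])
for l in ["plug_grip","plug_foot","small_plug"]:
    print(l,[(round(x["conf"],2),W(c,x["xyz"])) for x in r.tip_of(l,c)][:4])
P=cloud(c);z=P[...,2];m=(z>.07)&(z<.09)
n,L,st,ce=cv2.connectedComponentsWithStats(m.astype(np.uint8))
for i in range(1,n):
    if st[i,4]>150:
        p=P[L==i][:,:2];print(st[i],np.median(P[L==i],0),cv2.minAreaRect((p*1000).astype(np.float32)),c["img"][L==i].mean(0))
# door from top camera
c=r.capture("top");K=c["intrinsics"];P=cloud(c);z=P[...,2]
b=c["img"].astype(int);
m=((b[...,2]>2*b[...,1])&(b[...,2]>50)&(z>.03)&(z<.046)).astype(np.uint8)
m=cv2.morphologyEx(m,cv2.MORPH_CLOSE,np.ones((5,5)))
n,L,st,ce=cv2.connectedComponentsWithStats(m)
i=1+np.argmax(st[1:,4]);p=P[(L==i)&(abs(z-.038)<.006)]
print("door",st[i],np.median(p,0),cv2.minAreaRect((p[:,:2]*1000).astype(np.float32)))
E
```

```text
[ 0.2661 -0.5655  0.4047] [[ 0.9048  0.4257  0.    ]
 [ 0.4257 -0.9048 -0.0001]
 [-0.      0.0001 -1.    ]]
[ 0.3308 -0.5353  0.3731] [[ 0.4254 -0.867  -0.2597]
 [-0.905  -0.4077 -0.1213]
 [-0.0007  0.2866 -0.958 ]]
plug_grip []
plug_foot []
small_plug []
[343  93 297 150 344] [ 0.3487 -0.6409  0.0758] ((348.6861572265625, -665.7650756835938), (241.1578826904297, 0.26320314407348633), 89.9814453125) [33.7616 35.1017 34.1977]
[284 437  56  14 460] [ 0.0874 -0.6453  0.0752] ((84.61927032470703, -645.7951049804688), (9.404257774353027, 47.35620880126953), 21.839019775390625) [ 6.9109  9.0109 70.4761]
door [ 259  189  100   63 3693] [0.5678 0.1002 0.0385] ((575.3045654296875, 86.6544189453125), (142.63975524902344, 216.27081298828125), 6.019043922424316)validation failed for argument at $[0]...
```

View pics/w1.png

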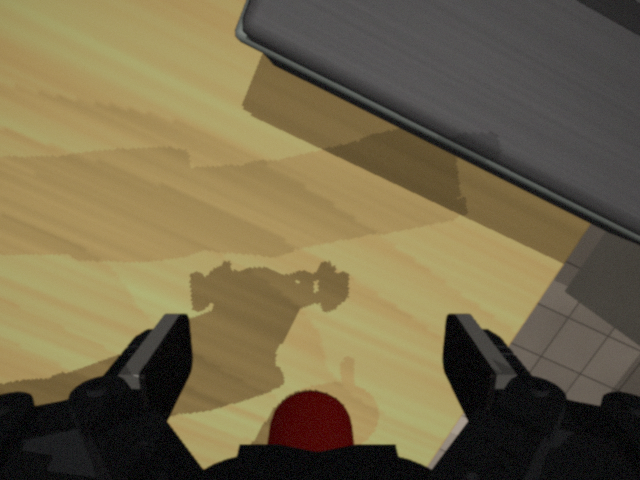

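The wrist view shows the bench and toolbox only. The move was refused because each row needs a yaw field.

```bash
python3 -m pendant '[{"travel":[0.16,0.3,0],"yaw":0},{"travel":[0.16,0.3,0],"yaw":0},{"travel":[0.16,0.3,0],"yaw":0},{"travel":[0.16,0.3,0],"yaw":0},{"travel":[0.16,0.3,0],"yaw":0},{"travel":[0.16,0.3,0],"yaw":0},{"travel":[0.16,0.3,0],"yaw":0},{"travel":[0.12,0.28,0],"yaw":0},{"travel":[0,0,0],"yaw":0},{"travel":[0,0,0],"yaw":0}]' 1
cat > lookplug.py <<'E'
from h import *
import sys
np.set_printoptions(precision=4,suppress=True)
s=r.state();print(s["t"],s["tcp_pos"],s["eef_rot"])
c=r.capture("wrist");cv2.imwrite(sys.argv[1],c["img"])
for l in ["plug_grip","plug_foot","small_plug"]:
    print(l,[(round(x["conf"],2),W(c,x["xyz"])) for x in r.tip_of(l,c)][:4])
P=cloud(c);z=P[...,2];m=(z>.072)&(z<.086)
n,L,st,ce=cv2.connectedComponentsWithStats(m.astype(np.uint8))
for i in range(1,n):
    if st[i,4]>150:
        p=P[L==i][:,:2];print(st[i],np.median(P[L==i],0),cv2.minAreaRect((p*1000).astype(np.float32)),c["img"][L==i].mean(0))
E
python3 lookplug.py pics/w2.png
```

```text
t: 2.5
tcp_pos: [0.4519, -0.209, 0.4048]
eef_rot: [[0.905, 0.426, -0.0], [0.426, -0.905, -0.001], [-0.001, 0.001, -1.0]]
ft_force: [-0.5, -0.7, 0.0]
width: 1.0
finger_force: 0.0
2.5 [ 0.4519 -0.209   0.4048] [[ 0.9049  0.4256 -0.0002]
 [ 0.4256 -0.9049 -0.0008]
 [-0.0005  0.0006 -1.    ]]
plug_grip [(0.98, array([ 0.4611, -0.278 ,  0.0575])), (0.74, array([ 0.4663, -0.199 ,  0.0588])), (0.63, array([ 0.3747, -0.1923,  0.0617])), (0.59, array([ 0.5553, -0.1817,  0.061 ]))]
plug_foot [(0.9, array([ 0.4626, -0.2778, -0.0009])), (0.83, array([ 0.3728, -0.1949, -0.0016])), (0.69, array([ 0.5574, -0.1773, -0.0036])), (0.66, array([ 0.4604, -0.199 ,  0.0029]))]
small_plug [(0.91, array([ 0.5444, -0.3051,  0.0001]))]
[ 321   32   46   51 1523] [ 0.5542 -0.18    0.0771] ((554.3486328125, -180.03175354003906), (24.21438217163086, 24.057424545288086), 44.712364196777344) [126.1412  63.4071 116.283 ]
[ 469  139   49   44 1304] [ 0.539  -0.3008  0.0769] ((539.0343627929688, -301.74114990234375), (23.933670043945312, 24.545873641967773), 5.387174606323242) [148.2178 154.7952 155.3765]
[ 291  178   39   39 1180] [ 0.4632 -0.1986  0.0771] ((462.5391845703125, -198.7957763671875), (24.169952392578125, 24.071697235107422), 34.86268997192383) [146.311  151.8839 157.0356]
[ 384  215   46   45 1106] [ 0.4659 -0.2735  0.077 ] ((465.525390625, -274.2657775878906), (24.542097091674805, 23.66396713256836), 69.8405990600586) [  2.6908  81.1166 160.1221]
[ 234  280   43   41 1016] [ 0.3739 -0.1943  0.0771] ((372.92437744140625, -194.35316467285156), (24.531185150146484, 24.292617797851562), 51.575408935546875) [66.935  24.8858 58.5768]
[590 340  50  66 929] [ 0.4396 -0.4808  0.0773] ((436.6106872558594, -480.81854248046875), (64.93708038330078, 3.9053142070770264), 0.4257427155971527) [18.1464 18.3994 18.9666]
```

View pics/w2.png

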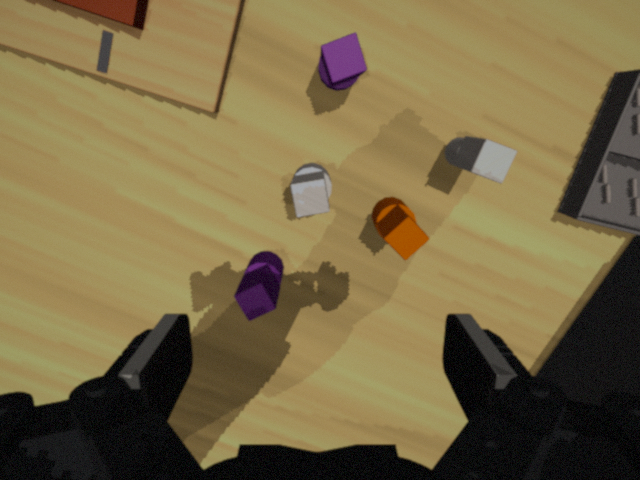

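The larger plug shows at px (310,190): world (0.4625,-0.1988), with a 24 mm top at z 0.077 and faces at 34.9°. A turn of +9.7° aligns the jaws.

```bash
python3 -m pendant '[{"travel":[0.07,0.068,0],"yaw":0.081},{"travel":[0,0,-0.3],"yaw":0},{"travel":[0,0,-0.3],"yaw":0},{"travel":[0,0,-0.3],"yaw":0},{"travel":[0,0,-0.25],"yaw":0},{"travel":[0,0,-0.115],"yaw":0},{"travel":[0,0,0],"yaw":0},{"travel":[0,0,0],"yaw":0}]' 1
python3 -m pendant '[{"travel":[0,0,0],"yaw":0},{"travel":[0,0,0],"yaw":0},{"travel":[0,0,0],"yaw":0},{"travel":[0,0,0],"yaw":0},{"travel":[0,0,0],"yaw":0},{"travel":[0,0,0],"yaw":0},{"travel":[0,0,0],"yaw":0},{"travel":[0,0,0],"yaw":0}]' 0
python3 - <<'E'
from h import *
np.set_printoptions(precision=4,suppress=True)
c=r.capture("top");P=cloud(c);z=P[...,2]
b=c["img"].astype(int)
out={}
for n,lo,hi in [("door",.030,.046)]:
    m=((b[...,2]>2*b[...,1])&(b[...,2]>50)&(z>lo)&(z<hi)).astype(np.uint8)
    k,L,st,ce=cv2.connectedComponentsWithStats(m);i=1+np.argmax(st[1:,4])
    print(cv2.minAreaRect(np.argwhere(L==i)[:,::-1].astype(np.float32)))
m=((z>.011)&(z<.07)&(P[...,0]>.4)&(P[...,0]<.75)&(P[...,1]>-.13)&(P[...,1]<.29)).astype(np.uint8)
k,L,st,ce=cv2.connectedComponentsWithStats(m);i=1+np.argmax(st[1:,4])
p=P[(L==i)&(z<.024)]
print("board",cv2.minAreaRect((p[:,:2]*1000).astype(np.float32)))
E
```

```text
t: 3.7
tcp_pos: [0.4628, -0.1989, 0.2156]
eef_rot: [[0.82, 0.572, 0.001], [0.572, -0.82, -0.001], [0.001, 0.001, -1.0]]
ft_force: [-0.0, -0.2, -0.7]
width: 0.993
finger_force: 0.0
t: 4.7
tcp_pos: [0.4627, -0.1983, 0.2154]
eef_rot: [[0.82, 0.572, 0.001], [0.572, -0.82, -0.0], [0.0, 0.001, -1.0]]
ft_force: [-0.3, -0.4, 5.4]
width: 0.273
finger_force: 59.0
((304.8348388671875, 226.23756408691406), (110.44628143310547, 49.75314712524414), 25.34617805480957)
board ((586.8329467773438, 78.197021484375), (250.34951782226562, 330.66644287109375), 7.638239860534668)
```

```bash
python3 -m pendant '[{"travel":[0,0,0.2],"yaw":0},{"travel":[0,0,0.2],"yaw":0},{"travel":[0,0.3,0],"yaw":0},{"travel":[0,0.33,0],"yaw":0},{"travel":[-0.02,0.33,0],"yaw":0},{"travel":[0,0.33,0],"yaw":0},{"travel":[0,0.33,0],"yaw":0},{"travel":[0,0.33,0],"yaw":0},{"travel":[0,0.29,0],"yaw":0},{"travel":[0,0,-0.12],"yaw":0},{"travel":[0,0,-0.115],"yaw":0},{"travel":[0,0,0],"yaw":0}]'
python3 -m pendant '[{"travel":[0,0,0],"yaw":0},{"travel":[0,0,0],"yaw":0}]'
python3 - <<'E'
from h import *
c=r.capture("side");cv2.imwrite("pics/s2.png",c["img"][180:400,180:460].repeat(2,0).repeat(2,1))
E
```

```text
t: 6.25
tcp_pos: [0.459, 0.1377, 0.2387]
eef_rot: [[0.82, 0.573, -0.003], [0.573, -0.82, -0.001], [-0.003, -0.001, -1.0]]
ft_force: [-0.3, 0.2, -1.8]
width: 0.272
finger_force: 59.3
t: 6.5
tcp_pos: [0.4598, 0.1376, 0.2403]
eef_rot: [[0.82, 0.572, 0.001], [0.572, -0.82, 0.0], [0.001, 0.0, -1.0]]
ft_force: [-0.1, 0.3, -1.9]
width: 0.277
finger_force: 59.3
```

View pics/s2.png

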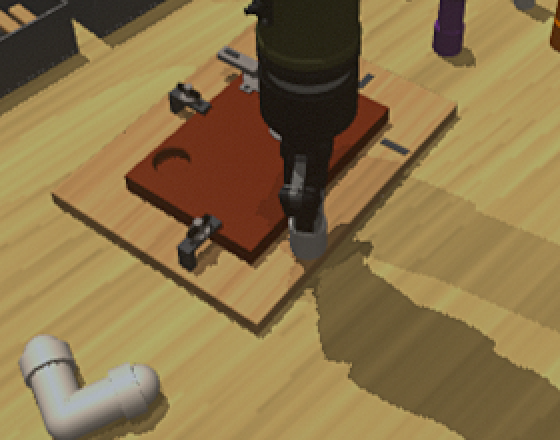

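The plug is held upright in front of the door's front edge at strip A (crop px ~(308,240)), with a small gap. I'll creep in along board +x.

```bash
python3 -m pendant '[{"travel":[0.013,0.002,0],"yaw":0},{"travel":[0.013,0.002,0],"yaw":0},{"travel":[0.013,0.002,0],"yaw":0},{"travel":[0.0066,0.001,0],"yaw":0},{"travel":[0,0,0],"yaw":0}]'
python3 -m pendant '[{"travel":[0.0066,0.001,0],"yaw":0},{"travel":[0.0066,0.001,0],"yaw":0},{"travel":[0.0066,0.001,0],"yaw":0},{"travel":[0,0,0],"yaw":0}]'
```

```text
t: 7.18
tcp_pos: [0.4665, 0.1387, 0.2397]
eef_rot: [[0.82, 0.572, 0.0], [0.572, -0.82, -0.0], [0.0, 0.0, -1.0]]
ft_force: [0.2, -0.2, -1.3]
width: 0.27
finger_force: 59.3
t: 7.68
tcp_pos: [0.4695, 0.1392, 0.2397]
eef_rot: [[0.82, 0.572, 0.0], [0.572, -0.82, 0.0], [0.0, 0.0, -1.0]]
ft_force: [0.6, 0.2, -1.9]
width: 0.276
finger_force: 59.3
```

```bash
python3 -m pendant '[{"travel":[0.0066,0.001,0],"yaw":0},{"travel":[0.0066,0.001,0],"yaw":0},{"travel":[0,0,0],"yaw":0}]'
python3 -m pendant '[{"travel":[0.0066,0.001,0],"yaw":0},{"travel":[0.0066,0.001,0],"yaw":0},{"travel":[0,0,0],"yaw":0}]'
```

```text
t: 8.05
tcp_pos: [0.4715, 0.1395, 0.2397]
eef_rot: [[0.82, 0.572, 0.0], [0.572, -0.82, -0.0], [0.0, 0.0, -1.0]]
ft_force: [1.2, -0.7, -1.3]
width: 0.272
finger_force: 59.3
t: 8.43
tcp_pos: [0.4735, 0.1398, 0.2397]
eef_rot: [[0.82, 0.572, 0.0], [0.572, -0.82, 0.0], [0.0, 0.0, -1.0]]
ft_force: [0.6, 0.1, -1.5]
width: 0.271
finger_force: 59.3
```

```bash
python3 -m pendant '[{"travel":[0.0066,0.001,0],"yaw":0},{"travel":[0.0066,0.001,0],"yaw":0},{"travel":[0,0,0],"yaw":0}]'
```

```text
t: 8.8
tcp_pos: [0.4748, 0.14, 0.2396]
eef_rot: [[0.82, 0.573, -0.002], [0.573, -0.82, -0.0], [-0.002, -0.0, -1.0]]
ft_force: [-1.8, -0.8, -0.4]
width: 0.273
finger_force: 59.5
```

```bash
python3 -m pendant '[{"travel":[0.0035,0.0005,0],"yaw":0},{"travel":[0,0,0],"yaw":0}]'
```

```text
t: 9.05
tcp_pos: [0.4751, 0.1401, 0.2396]
eef_rot: [[0.82, 0.573, -0.002], [0.573, -0.82, -0.001], [-0.002, -0.001, -1.0]]
ft_force: [-3.9, -0.7, 0.0]
width: 0.272
finger_force: 59.7
```

```bash
python3 -m pendant '[{"travel":[0.0033,0.0005,0],"yaw":0},{"travel":[0,0,0],"yaw":0},{"travel":[0,0,0],"yaw":0},{"travel":[0,0,0],"yaw":0},{"travel":[0,0,0],"yaw":0}]'
```

```text
t: 9.68
tcp_pos: [0.4754, 0.1401, 0.2396]
eef_rot: [[0.82, 0.573, -0.003], [0.573, -0.82, -0.001], [-0.003, -0.001, -1.0]]
ft_force: [-4.9, 0.1, 1.7]
width: 0.273
finger_force: 59.8
```

```bash
python3 -m pendant '[{"travel":[-0.08,-0.011,0],"yaw":0},{"travel":[0.033,-0.248,0],"yaw":0},{"travel":[0.033,-0.248,0],"yaw":0},{"travel":[0.033,-0.248,0],"yaw":0},{"travel":[0.033,-0.248,0],"yaw":0},{"travel":[0,0,0],"yaw":0},{"travel":[0.01,0.0015,0],"yaw":0},{"travel":[0.01,0.0015,0],"yaw":0},{"travel":[0,0,0],"yaw":0}]'
python3 -m pendant '[{"travel":[0.0066,0.001,0],"yaw":0},{"travel":[0.0066,0.001,0],"yaw":0},{"travel":[0,0,0],"yaw":0}]'
```

```text
t: 10.8
tcp_pos: [0.4875, -0.0087, 0.2397]
eef_rot: [[0.819, 0.574, 0.001], [0.574, -0.819, 0.001], [0.001, 0.0, -1.0]]
ft_force: [-0.0, -0.8, -0.8]
width: 0.275
finger_force: 59.4
t: 11.18
tcp_pos: [0.4893, -0.0094, 0.2397]
eef_rot: [[0.82, 0.572, 0.0], [0.572, -0.82, -0.0], [0.0, 0.0, -1.0]]
ft_force: [0.7, -0.2, -2.2]
width: 0.276
finger_force: 59.4
```

```bash
python3 -m pendant '[{"travel":[0.0066,0.001,0],"yaw":0},{"travel":[0.0066,0.001,0],"yaw":0},{"travel":[0,0,0],"yaw":0}]'
```

```text
t: 11.55
tcp_pos: [0.4913, -0.0092, 0.2397]
eef_rot: [[0.82, 0.572, 0.0], [0.572, -0.82, -0.0], [0.0, 0.0, -1.0]]
ft_force: [0.1, -0.6, -1.3]
width: 0.276
finger_force: 59.4
```

```bash
python3 -m pendant '[{"travel":[0.0066,0.001,0],"yaw":0},{"travel":[0.0066,0.001,0],"yaw":0},{"travel":[0,0,0],"yaw":0}]'
```

```text
t: 11.92
tcp_pos: [0.4933, -0.0088, 0.2397]
eef_rot: [[0.82, 0.572, 0.0], [0.572, -0.82, -0.0], [0.0, 0.0, -1.0]]
ft_force: [0.3, -0.6, -0.9]
width: 0.273
finger_force: 59.4
```

```bash
python3 -m pendant '[{"travel":[0.0066,0.001,0],"yaw":0},{"travel":[0.0066,0.001,0],"yaw":0},{"travel":[0,0,0],"yaw":0}]'
```

```text
t: 12.3
tcp_pos: [0.4949, -0.0086, 0.2397]
eef_rot: [[0.82, 0.572, -0.001], [0.572, -0.82, -0.0], [-0.001, -0.0, -1.0]]
ft_force: [-0.7, 0.4, -2.0]
width: 0.276
finger_force: 59.6
```

```bash
python3 -m pendant '[{"travel":[0.0066,0.001,0],"yaw":0},{"travel":[0,0,0],"yaw":0}]'
```

```text
t: 12.55
tcp_pos: [0.4953, -0.0085, 0.2396]
eef_rot: [[0.82, 0.572, -0.002], [0.572, -0.82, -0.0], [-0.002, -0.001, -1.0]]
ft_force: [-3.0, 0.6, -0.3]
width: 0.273
finger_force: 59.8
```

```bash
python3 -m pendant '[{"travel":[0.0066,0.001,0],"yaw":0},{"travel":[0,0,0],"yaw":0}]'
```

```text
t: 12.8
tcp_pos: [0.4958, -0.0085, 0.2395]
eef_rot: [[0.82, 0.572, -0.004], [0.572, -0.82, -0.001], [-0.004, -0.002, -1.0]]
ft_force: [-5.1, -0.5, 2.6]
width: 0.269
finger_force: 60.0
```

```bash
python3 -m pendant '[{"travel":[0,0,0],"yaw":0},{"travel":[0,0,0],"yaw":0},{"travel":[0,0,0],"yaw":0}]'
python3 -m pendant '[{"travel":[-0.08,-0.011,0],"yaw":0},{"travel":[0.035,-0.258,0],"yaw":0},{"travel":[0.035,-0.258,0],"yaw":0},{"travel":[0,0,0],"yaw":0},{"travel":[0.279,0.0375,0],"yaw":0},{"travel":[0.279,0.0375,0],"yaw":0},{"travel":[0,0,0],"yaw":0},{"travel":[0,0,0],"yaw":0}]'
```

```text
t: 13.18
tcp_pos: [0.4958, -0.0085, 0.2395]
eef_rot: [[0.82, 0.572, -0.004], [0.572, -0.82, -0.001], [-0.004, -0.002, -1.0]]
ft_force: [-5.1, -0.2, 2.0]
width: 0.273
finger_force: 60.0
t: 14.18
tcp_pos: [0.5786, -0.0754, 0.2394]
eef_rot: [[0.819, 0.573, -0.001], [0.573, -0.819, 0.0], [-0.001, -0.001, -1.0]]
ft_force: [-0.6, 0.3, -1.7]
width: 0.274
finger_force: 59.5
```

```bash
python3 -m pendant '[{"travel":[-0.0018,0.0132,0],"yaw":0},{"travel":[-0.0018,0.0132,0],"yaw":0},{"travel":[-0.0018,0.0132,0],"yaw":0},{"travel":[-0.0018,0.0132,0],"yaw":0},{"travel":[-0.0009,0.0066,0],"yaw":0},{"travel":[0,0,0],"yaw":0}]'
python3 - <<'E'
from h import *
c=r.capture("wrist");cv2.imwrite("pics/w3.png",c["img"])
E
```

```text
t: 14.92
tcp_pos: [0.5781, -0.0671, 0.2397]
eef_rot: [[0.82, 0.573, 0.0], [0.573, -0.82, -0.0], [0.0, 0.0, -1.0]]
ft_force: [0.4, -0.3, -1.3]
width: 0.268
finger_force: 59.5
```

View pics/w3.png

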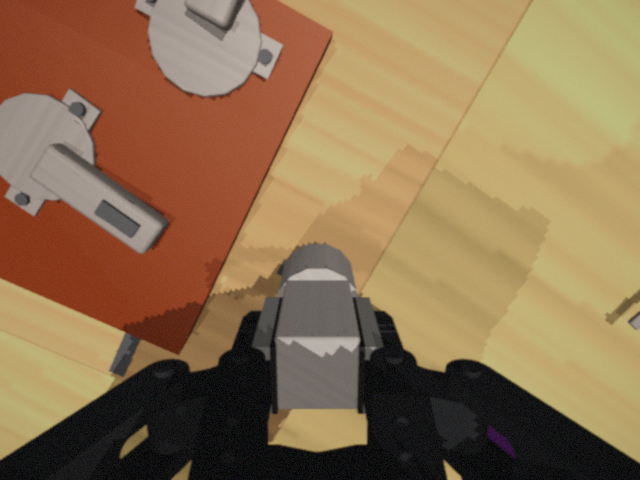

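The plug's shank at px (317,270) stands about 18 mm right of the door's end edge (about px 225,270). I'll advance 10 mm, then creep.

```bash
python3 -m pendant '[{"travel":[-0.0018,0.0132,0],"yaw":0},{"travel":[-0.0018,0.0132,0],"yaw":0},{"travel":[-0.0018,0.0132,0],"yaw":0},{"travel":[-0.0018,0.0132,0],"yaw":0},{"travel":[-0.0009,0.0066,0],"yaw":0},{"travel":[0,0,0],"yaw":0}]'
```

```text
t: 15.72
tcp_pos: [0.5769, -0.0581, 0.2397]
eef_rot: [[0.82, 0.573, 0.0], [0.573, -0.82, -0.0], [0.0, 0.0, -1.0]]
ft_force: [-0.3, -0.5, -1.5]
width: 0.277
finger_force: 59.5
```

```bash
python3 -m pendant '[{"travel":[-0.0009,0.0066,0],"yaw":0},{"travel":[-0.0009,0.0066,0],"yaw":0},{"travel":[-0.0009,0.0066,0],"yaw":0},{"travel":[0,0,0],"yaw":0}]'
```

```text
t: 16.23
tcp_pos: [0.5765, -0.0551, 0.2397]
eef_rot: [[0.82, 0.573, 0.0], [0.573, -0.82, 0.0], [0.0, -0.0, -1.0]]
ft_force: [0.2, -0.1, -1.8]
width: 0.272
finger_force: 59.5
```

```bash
python3 -m pendant '[{"travel":[-0.0009,0.0066,0],"yaw":0},{"travel":[-0.0009,0.0066,0],"yaw":0},{"travel":[0,0,0],"yaw":0}]'
```

```text
t: 16.6
tcp_pos: [0.5762, -0.0531, 0.2397]
eef_rot: [[0.82, 0.573, 0.0], [0.573, -0.82, 0.0], [0.0, -0.0, -1.0]]
ft_force: [-0.8, 0.5, -2.0]
width: 0.27
finger_force: 59.5
```

```bash
python3 -m pendant '[{"travel":[-0.0009,0.0066,0],"yaw":0},{"travel":[-0.0009,0.0066,0],"yaw":0},{"travel":[0,0,0],"yaw":0}]'
```

```text
t: 16.98
tcp_pos: [0.5759, -0.0512, 0.2397]
eef_rot: [[0.82, 0.573, -0.0], [0.573, -0.82, 0.0], [0.0, -0.0, -1.0]]
ft_force: [0.3, -0.1, -1.9]
width: 0.272
finger_force: 59.5
```

```bash
python3 -m pendant '[{"travel":[-0.0009,0.0066,0],"yaw":0},{"travel":[-0.0009,0.0066,0],"yaw":0},{"travel":[0,0,0],"yaw":0}]'
```

```text
t: 17.35
tcp_pos: [0.5756, -0.0492, 0.2397]
eef_rot: [[0.82, 0.573, 0.0], [0.573, -0.82, 0.0], [0.0, -0.0, -1.0]]
ft_force: [-0.9, -0.1, -1.6]
width: 0.273
finger_force: 59.5
```

```bash
python3 -m pendant '[{"travel":[-0.0009,0.0066,0],"yaw":0},{"travel":[0,0,0],"yaw":0}]'
```

```text
t: 17.6
tcp_pos: [0.5755, -0.0482, 0.2397]
eef_rot: [[0.82, 0.573, 0.0], [0.573, -0.82, 0.0], [0.0, -0.0, -1.0]]
ft_force: [0.1, 0.3, -1.2]
width: 0.273
finger_force: 59.5
```

```bash
python3 -m pendant '[{"travel":[-0.0009,0.0066,0],"yaw":0},{"travel":[-0.0009,0.0066,0],"yaw":0},{"travel":[0,0,0],"yaw":0}]'
```

```text
t: 17.98
tcp_pos: [0.5752, -0.0462, 0.2397]
eef_rot: [[0.82, 0.573, 0.0], [0.573, -0.82, 0.0], [0.0, 0.0, -1.0]]
ft_force: [0.2, -0.1, -1.7]
width: 0.274
finger_force: 59.5
```

```bash
python3 -m pendant '[{"travel":[-0.0009,0.0066,0],"yaw":0},{"travel":[0,0,0],"yaw":0}]'
```

```text
t: 18.23
tcp_pos: [0.5751, -0.0453, 0.2397]
eef_rot: [[0.82, 0.573, 0.0], [0.573, -0.82, 0.0], [0.0, -0.0, -1.0]]
ft_force: [0.1, 0.7, -1.5]
width: 0.269
finger_force: 59.5
```

```bash
python3 -m pendant '[{"travel":[-0.0009,0.0066,0],"yaw":0},{"travel":[0,0,0],"yaw":0}]'
```

```text
t: 18.48
tcp_pos: [0.575, -0.0443, 0.2397]
eef_rot: [[0.82, 0.573, 0.0], [0.573, -0.82, 0.0], [0.0, -0.0, -1.0]]
ft_force: [-0.8, 0.2, -1.6]
width: 0.273
finger_force: 59.5
```

```bash
python3 -m pendant '[{"travel":[-0.0009,0.0066,0],"yaw":0},{"travel":[0,0,0],"yaw":0}]'
```

```text
t: 18.73
tcp_pos: [0.5748, -0.0432, 0.2397]
eef_rot: [[0.82, 0.573, 0.0], [0.573, -0.82, 0.0], [0.0, -0.0, -1.0]]
ft_force: [-0.1, 0.4, -1.7]
width: 0.269
finger_force: 59.5
```

```bash
python3 -m pendant '[{"travel":[-0.0009,0.0066,0],"yaw":0},{"travel":[0,0,0],"yaw":0}]'
```

```text
t: 18.98
tcp_pos: [0.5747, -0.0428, 0.2397]
eef_rot: [[0.82, 0.572, 0.0], [0.572, -0.82, -0.001], [-0.0, 0.001, -1.0]]
ft_force: [-0.1, -1.2, -1.7]
width: 0.274
finger_force: 59.5
```

```bash
python3 -m pendant '[{"travel":[-0.0009,0.0066,0],"yaw":0},{"travel":[0,0,0],"yaw":0}]'
```

```text
t: 19.23
tcp_pos: [0.5747, -0.0424, 0.2398]
eef_rot: [[0.821, 0.572, 0.0], [0.572, -0.82, -0.002], [-0.001, 0.002, -1.0]]
ft_force: [0.9, -3.7, -1.6]
width: 0.273
finger_force: 59.5
```

```bash
python3 -m pendant '[{"travel":[-0.0005,0.0033,0],"yaw":0},{"travel":[0,0,0],"yaw":0},{"travel":[0,0,0],"yaw":0},{"travel":[0,0,0],"yaw":0},{"travel":[0,0,0],"yaw":0}]'
python3 - <<'E'
import numpy as np
# tip (contact-height) positions: tcp + ~0.2*tilt
A=np.array([.4754-.0006,.1401-.0002]);B=np.array([.4958-.0008,-.0085-.0002]);C=np.array([.5747,-.0422-.0004])
d=A-B;ey=d/np.linalg.norm(d);ex=np.array([ey[1],-ey[0]])
print(np.degrees(np.arctan2(-ey[0],ey[1])))
# door coords: x of A =-75-16.5, y of C=-110-16.5
o=ex*(ex@((A+B)/2)+.0915)+ey*(ey@C+.1265)
print("door centre",o,"bore",o+ex*.052+ey*.070)
c=np.array([.5868,.0782]);t=np.radians(7.64);R=np.array([[np.cos(t),-np.sin(t)],[np.sin(t),np.cos(t)]])
print("offset in board",R.T@(o-c))
E
```

```text
t: 19.85
tcp_pos: [0.5746, -0.0423, 0.2398]
eef_rot: [[0.821, 0.571, 0.001], [0.571, -0.821, -0.002], [-0.001, 0.002, -1.0]]
ft_force: [1.3, -5.2, -2.3]
width: 0.272
finger_force: 59.5
7.741076257301025
door centre [0.57459764 0.0850495 ] bore [0.616695  0.1614158]
offset in board [-0.01118341  0.00841098]
```

```bash
python3 -m pendant '[{"travel":[0.007,-0.06,0],"yaw":0},{"travel":[0,0,0.22],"yaw":0},{"travel":[0,0,0.22],"yaw":0},{"travel":[0.068,0.35,0],"yaw":0},{"travel":[0.068,0.35,0],"yaw":0},{"travel":[0.068,0.35,0],"yaw":0},{"travel":[0.068,0.35,0],"yaw":0},{"travel":[0,0,0],"yaw":0},{"travel":[0,0,0],"yaw":0},{"travel":[0,0,0],"yaw":0}]'
python3 - <<'E'
from h import *
s=r.state();print(s["tcp_pos"],s["ft_force"])
c=r.capture("wrist");cv2.imwrite("pics/w4.png",c["img"])
c=r.capture("side");cv2.imwrite("pics/s4.png",c["img"])
E
```

```text
t: 21.1
tcp_pos: [0.6162, 0.1582, 0.3056]
eef_rot: [[0.821, 0.571, -0.001], [0.571, -0.821, -0.001], [-0.001, 0.001, -1.0]]
ft_force: [0.8, -0.3, -0.8]
width: 0.269
finger_force: 60.0
[0.61624982 0.15816702 0.30555549] [ 0.81888515 -0.3183649  -0.84769929]
```

View pics/w4.png

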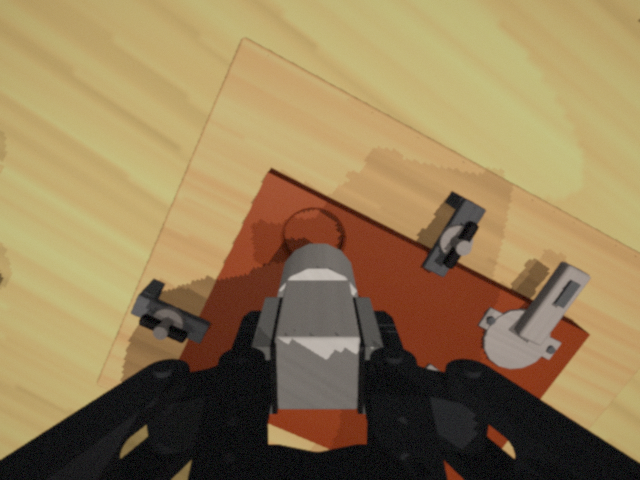

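The wrist view shows the open bore at px (313,235), just ahead of the shank. I'll check that against the projected estimate and correct the position.

```bash
python3 -m pendant '[{"travel":[0.003,0.0215,0],"yaw":0},{"travel":[0,0,-0.1],"yaw":0},{"travel":[0,0,-0.1],"yaw":0},{"travel":[0,0,-0.06],"yaw":0},{"travel":[0,0,0],"yaw":0},{"travel":[0,0,0],"yaw":0}]'
python3 - <<'E'
from h import *
s=r.state();print(s["tcp_pos"],s["ft_force"])
c=r.capture("wrist");cv2.imwrite("pics/w5.png",c["img"])
R=np.array(c["rotation"]);
for q in ([.6167,.1614,.038],[.6167,.1614,.0506]):
    p=np.array(c["intrinsics"])@(R.T@(np.array(q)-c["eye"]));print(p[:2]/p[2], p[2])
cv2.imwrite("pics/w5.png",cv2.resize(c["img"][130:330,200:430],None,fx=3,fy=3))
E
```

```text
t: 21.95
tcp_pos: [0.617, 0.1633, 0.2669]
eef_rot: [[0.82, 0.572, 0.001], [0.572, -0.82, 0.0], [0.001, 0.0, -1.0]]
ft_force: [-0.6, -0.3, -1.7]
width: 0.27
finger_force: 60.0
[0.61701057 0.16332136 0.26688362] [-0.6323731  -0.32661116 -1.71751318]
[320.46380124 267.74722225] 0.20980885137319227
[320.65715404 277.21148744] 0.19773521153762277
```

View pics/w5.png

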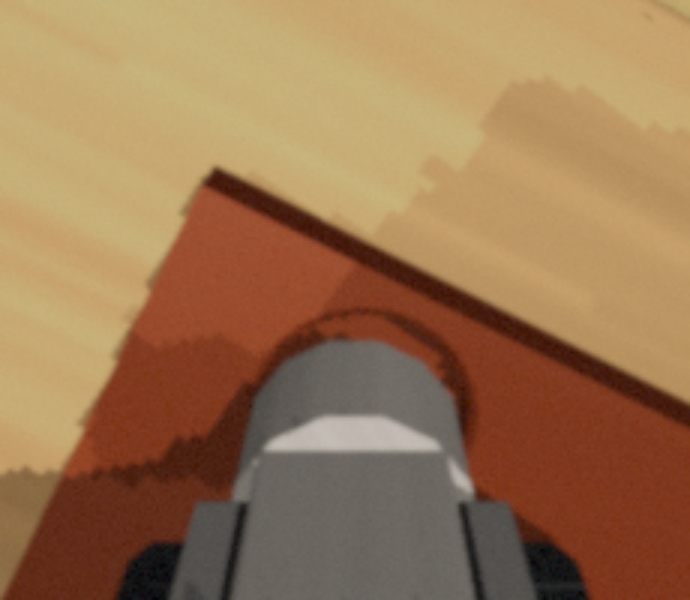

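The bore ring is centred at crop px ~(367,400) against a predicted 320 full-frame, and the plug sits slightly left, matching the 1.9 mm y overshoot. I'll correct that and lower.

```bash
python3 -m pendant '[{"travel":[-0.002,-0.0127,0],"yaw":0},{"travel":[0,0,-0.03],"yaw":0},{"travel":[0,0,-0.03],"yaw":0},{"travel":[0,0,0],"yaw":0},{"travel":[0,0,0],"yaw":0}]'
python3 -m pendant '[{"travel":[0,0,-0.0066],"yaw":0},{"travel":[0,0,-0.0066],"yaw":0},{"travel":[0,0,-0.0066],"yaw":0},{"travel":[0,0,0],"yaw":0}]'
```

```text
t: 22.62
tcp_pos: [0.6165, 0.1614, 0.2576]
eef_rot: [[0.82, 0.573, 0.0], [0.573, -0.82, -0.0], [0.0, 0.0, -1.0]]
ft_force: [0.2, -0.7, -1.6]
width: 0.27
finger_force: 60.0
t: 23.12
tcp_pos: [0.6165, 0.1614, 0.2547]
eef_rot: [[0.82, 0.572, -0.0], [0.572, -0.82, -0.0], [-0.0, 0.0, -1.0]]
ft_force: [0.3, -0.6, -1.5]
width: 0.272
finger_force: 60.0
```

```bash
python3 -m pendant '[{"travel":[0,0,-0.0066],"yaw":0},{"travel":[0,0,-0.0066],"yaw":0},{"travel":[0,0,0],"yaw":0}]'
```

```text
t: 23.5
tcp_pos: [0.6164, 0.1614, 0.2526]
eef_rot: [[0.82, 0.572, -0.0], [0.572, -0.82, -0.0], [-0.0, 0.0, -1.0]]
ft_force: [-0.5, -0.2, -1.9]
width: 0.28
finger_force: 60.0
```

```bash
python3 -m pendant '[{"travel":[0,0,-0.0066],"yaw":0},{"travel":[0,0,0],"yaw":0}]'
```

```text
t: 23.75
tcp_pos: [0.6165, 0.1614, 0.2517]
eef_rot: [[0.82, 0.572, -0.0], [0.572, -0.82, -0.0], [-0.0, 0.0, -1.0]]
ft_force: [0.3, 0.0, -2.2]
width: 0.273
finger_force: 60.0
```

```bash
python3 -m pendant '[{"travel":[0,0,-0.0066],"yaw":0},{"travel":[0,0,0],"yaw":0}]'
```

```text
t: 24.0
tcp_pos: [0.6165, 0.1614, 0.2507]
eef_rot: [[0.82, 0.572, -0.0], [0.572, -0.82, -0.0], [-0.0, 0.0, -1.0]]
ft_force: [-0.6, 0.4, -1.2]
width: 0.269
finger_force: 60.0
```

```bash
python3 -m pendant '[{"travel":[0,0,-0.0066],"yaw":0},{"travel":[0,0,-0.0066],"yaw":0},{"travel":[0,0,-0.0066],"yaw":0},{"travel":[0,0,0],"yaw":0}]'
```

```text
t: 24.5
tcp_pos: [0.6164, 0.1614, 0.2477]
eef_rot: [[0.82, 0.572, -0.0], [0.572, -0.82, -0.0], [-0.0, -0.0, -1.0]]
ft_force: [0.5, -0.5, -2.1]
width: 0.273
finger_force: 60.0
```

```bash
python3 -m pendant '[{"travel":[0,0,-0.0066],"yaw":0},{"travel":[0,0,-0.0066],"yaw":0},{"travel":[0,0,-0.0066],"yaw":0},{"travel":[0,0,0],"yaw":0}]'
```

```text
t: 25.0
tcp_pos: [0.6164, 0.1614, 0.2447]
eef_rot: [[0.82, 0.572, -0.0], [0.572, -0.82, -0.0], [-0.0, 0.0, -1.0]]
ft_force: [-0.0, 0.5, -1.8]
width: 0.275
finger_force: 60.0
```

```bash
python3 -m pendant '[{"travel":[0,0,-0.0066],"yaw":0},{"travel":[0,0,-0.0066],"yaw":0},{"travel":[0,0,0],"yaw":0}]'
```

```text
t: 25.38
tcp_pos: [0.6164, 0.1614, 0.2428]
eef_rot: [[0.82, 0.572, -0.0], [0.572, -0.82, -0.0], [-0.0, 0.0, -1.0]]
ft_force: [-0.2, 0.3, -1.4]
width: 0.273
finger_force: 60.0
```

```bash
python3 -m pendant '[{"travel":[0,0,-0.0066],"yaw":0},{"travel":[0,0,0],"yaw":0}]'
```

```text
t: 25.62
tcp_pos: [0.6165, 0.1614, 0.2418]
eef_rot: [[0.82, 0.572, -0.0], [0.572, -0.82, -0.0], [-0.0, 0.0, -1.0]]
ft_force: [-0.3, -0.4, -1.5]
width: 0.271
finger_force: 60.0
```

```bash
python3 -m pendant '[{"travel":[0,0,-0.0033],"yaw":0},{"travel":[0,0,0],"yaw":0}]'
```

```text
t: 25.88
tcp_pos: [0.6165, 0.1614, 0.2414]
eef_rot: [[0.82, 0.572, 0.0], [0.572, -0.82, -0.0], [-0.0, 0.0, -1.0]]
ft_force: [-0.3, -0.2, -1.7]
width: 0.273
finger_force: 60.0
```

```bash
python3 -m pendant '[{"travel":[0,0,-0.0033],"yaw":0},{"travel":[0,0,0],"yaw":0}]'
```

```text
t: 26.12
tcp_pos: [0.6165, 0.1614, 0.241]
eef_rot: [[0.82, 0.572, 0.0], [0.572, -0.82, -0.0], [0.0, 0.0, -1.0]]
ft_force: [-0.1, -0.1, -0.3]
width: 0.274
finger_force: 60.1
```

The foot has just met the floor at the expected height. I'll release and withdraw.

```bash
python3 -m pendant '[{"travel":[0,0,0],"yaw":0},{"travel":[0,0,0],"yaw":0},{"travel":[0,0,0],"yaw":0},{"travel":[0,0,0],"yaw":0},{"travel":[0,0,0],"yaw":0}]' 0.6
python3 -m pendant '[{"travel":[0,0,0.06],"yaw":0},{"travel":[0,0,0.15],"yaw":0},{"travel":[0,0,0.3],"yaw":0},{"travel":[0,0,0.3],"yaw":0},{"travel":[-0.3,0,0.1],"yaw":0},{"travel":[-0.3,0,0],"yaw":0},{"travel":[-0.1,0,0],"yaw":0},{"travel":[0,0,0],"yaw":0},{"travel":[0,0,0],"yaw":0},{"travel":[0,0,0],"yaw":0}]'
python3 - <<'E'
from h import *
np.set_printoptions(precision=4,suppress=True)
for n in ["top","side"]:
    c=r.capture(n);P=cloud(c)
    m=(abs(P[...,0]-.6165)<.03)&(abs(P[...,1]-.1614)<.03)&(P[...,2]>.08)&(P[...,2]<.13)
    print(n,m.sum(),np.median(P[m],0),P[m][:,2].std(),[(x["conf"],W(c,x["xyz"])) for x in r.tip_of("plug_foot",c)])
cv2.imwrite("pics/s9.png",cv2.resize(c["img"][180:340,180:420],None,fx=3,fy=3))
E
```

```text
t: 26.75
tcp_pos: [0.6165, 0.1614, 0.2409]
eef_rot: [[0.82, 0.572, 0.0], [0.572, -0.82, -0.0], [0.0, 0.0, -1.0]]
ft_force: [0.1, -0.1, -0.3]
width: 0.601
finger_force: 0.0
t: 28.0
tcp_pos: [0.5124, 0.1613, 0.3774]
eef_rot: [[0.82, 0.572, 0.001], [0.572, -0.82, 0.0], [0.001, 0.0, -1.0]]
ft_force: [0.1, -0.1, 0.2]
width: 0.598
finger_force: 0.0
top 150 [0.6181 0.1623 0.1039] 0.005857918304301635 [(0.71, array([ 0.3789, -0.1916, -0.0021])), (0.64, array([0.6207, 0.163 , 0.025 ])), (0.61, array([ 0.4686, -0.27  ,  0.0025])), (0.49, array([ 0.5582, -0.174 , -0.0012]))]
side 269 [0.6115 0.1674 0.1004] 0.007485015524621656 [(0.92, array([ 0.3735, -0.1913,  0.0006])), (0.88, array([ 0.4701, -0.2777,  0.0003])), (0.68, array([ 0.5533, -0.176 ,  0.0022])), (0.67, array([0.6162, 0.1601, 0.0251]))]
```

View pics/s9.png

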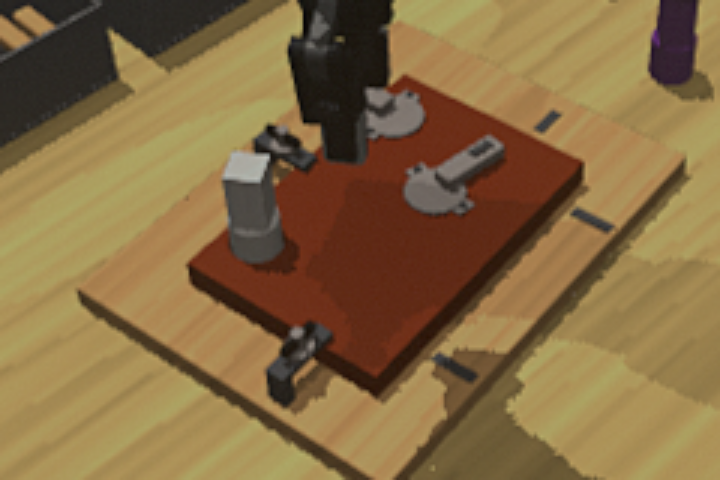

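The plug stands upright in the bore at crop px (255,210), with its top at z 0.104 (expected 0.1035), and the gripper is clear. I'll hand it in.

```bash
python3 -c "
from bench import r
print(r.hand_in())"
```

```text
the job is handed in; nothing more can be done
None
```

I handed the job in after touching strips A, B and C at about 5 N each; the larger plug stands released and fully home in the open hinge bore, and the hand-in returned no verdict.

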